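# Gauge a cork blank against a flip stop at the fly tyer's stall

### The job

A cork block lies in the channel of the small cutting jig, between the yellow and the blue flip stop. Flip the yellow leaf fully down, slide the cork along the fence until its end touches the yellow leaf, then flip the yellow leaf up again to stand upright, leaving the cork where it was gauged. Leave the blue stop standing up.

Things in the scene. Friction and masses are not known exactly. Their poses are not given: they have to be found in the camera images.
- yellow_hinge (a point): Point on the yellow stop's hinge axis, mid-width, 75 mm above the table, over the middle of the aluminium fence (15 mm thick, top at 34 mm). Fixed; at either end of the jig, the blue stop about 375 mm away at the other. Axes: y along fence and hinge, z up, -x the working side; the channel's middle is at x = -27.5 mm. The lowered leaf's faces that the cork meets are at y = +/-6 mm.
- yellow_leaf (a joint): Yellow leaf's angle q: 0 fully down, 1.57 upright (limit 1.6); starts 1.35 to 1.57. Stiff hinge (0.06 N m), stays where left. A 14 mm wide bar whose tongue hangs into the channel, to 18 mm above the table, when down.
- yellow_knob (a point): Centre of the grip knob on the end of the yellow leaf: a round bar 20 mm thick, 24 mm long along the hinge axis, free on both ends. It is 85 mm from the hinge point, at (-85 cos q, 0, 85 sin q) mm in that point's axes. It turns with the leaf.
- blank_center (a point): Centre of the loose cork block, 30 x 90 x 30 mm (x, y, z), about 50 g, long y axis along the fence. It lies midway between the stops on the jig's 12 mm thick bed (cork's top 42 mm above the table), in a 40 mm wide channel between the fence and a lip 6 mm high.
- blue_leaf (a joint): Angle of the blue stop's leaf, a twin of the yellow one at the other end of the jig: 0 down, 1.57 upright. It starts up (1.35 to 1.57) and must stay up.
There are look-alikes about, which are no part of the job. What is shaped like the part that bears blank_center but red is not meant.

How it is judged:
On the way, in this order (a step that is already met when the one before it is completed fails the run):
1. the yellow leaf is flipped down (joint below 0.15 rad) (value of joint yellow_leaf below 0.15 rad), for 0.2 s.
2. with the yellow leaf down, the cork is in the channel with its end against the leaf (within 12 mm) (value of joint yellow_leaf below 0.15 rad and (y of blank_center in the frame of yellow_hinge between 0.039 and 0.063 m or y of blank_center in the frame of yellow_hinge between -0.063 and -0.039 m) and x of blank_center in the frame of yellow_hinge between -0.043 and -0.012 m and z of blank_center in the frame of yellow_hinge below -0.038 m and angle between the y axis of blank_center and the y axis of yellow_hinge, either way round below 0.18 rad), for 0.2 s.
At the end, for the whole second after the job is handed in: The yellow leaf stands up again (joint above 1.2 rad), the blue leaf is up (above 1.1 rad), and the cork rests flat in the channel, along the fence within 10 degrees, its centre still 39 to 63 mm along the fence from the yellow hinge point (51 mm is touching) (value of joint yellow_leaf above 1.2 rad and value of joint blue_leaf above 1.1 rad and (y of blank_center in the frame of yellow_hinge between 0.039 and 0.063 m or y of blank_center in the frame of yellow_hinge between -0.063 and -0.039 m) and x of blank_center in the frame of yellow_hinge between -0.043 and -0.012 m and z of blank_center in the frame of yellow_hinge below -0.038 m and angle between the y axis of blank_center and the y axis of yellow_hinge, either way round below 0.18 rad).
It fails at once if the blue stop is flipped down (joint below 1.0 rad) (value of joint blue_leaf below 1 rad).
It also fails if it takes over 58 s, if anything falls off the work surface, if the arm or the gripper's body presses on something with over 40 N, if the wrist force passes 120 N, or if a joint passes its speed limit or range.

### The arm

A 7-joint arm with a two-finger parallel gripper is mounted at the origin on the work surface. World frame = base frame: x ahead of the robot, y to its left, z up, the work surface at z = 0. Lengths are in m, angles in rad, forces in N, time in s.
With the tool pointing down it reaches from about 0.425 to 0.875 m from the base axis. Payload 8.4 kg.
Tool frame: the origin (TCP) lies midway between the tips of the shut fingers; the grasp point (between the pads) lies hold_point_z behind it (hold_point_z is the distance from the TCP to the grasp point, in m); x points along the fingers, y is the direction in which the jaws open and shut, and the axes are right-handed (so a half turn about x gives the same grasp; the last joint's range is limited). The gripper opens to 87 mm and grips with 3 to 60 N. Pads are 19 mm wide; open, the fingers measure 117 mm over their backs; the gripper's body (75 mm by 190 mm) begins 51 mm behind the grasp point.
Start: joints at [1.162, 0.333, 0.04, 1.465, -0.013, 1.343, -0.059], TCP at [0.198, -0.619, 0.223] pointing down, gripper open.
Joint ranges: [-2.58, 2.58], [-0.38, 2.09], [-1.3, 1.39], [0.25, 2.4], [-1.5, 4.64], [0.08, 2.09], [-2.65, 2.65]. Speed limits (rad/s): [2.22, 2.22, 2.79, 2.79, 3.14, 3.14, 3.14].

### API

Orientations are given as a unit quaternion [x, y, z, w].
In Python, from station import * gives the robot as it stands.
- The arm moves only by the shell command python3 -m crank 'ROWS' [FORCE]. ROWS is JSON, a list of rows, each a list of 3 entries, a list of its own where there are three numbers: the shift along the tool's x, y, z each as a share of 0.5 m, from -1 to 1, then the turn, a rotation vector about the tool's x, y, z each as a share of 180 degrees, from -1 to 1, then the opening, from 0 (shut) to 1 (fully open). In form: [[[tx, ty, tz], [rx, ry, rz], claw], ...]. A call has 1 to 20 rows; each row is the pose to reach, as a shift and turn from the pose commanded when the call began, along the tool's axes at that moment, turning the shorter way round; what a row does not reach only later rows make up. A row lasts 1/8 s, in which the tool goes at most 62.5 mm and 10.7 degrees, less where a joint would pass 70% of its speed; a pose out of reach is approached as far as the arm can. A call with a number of a shift or a turn outside -1 to 1 is refused whole. A call with a gripper value outside its range is refused whole. The fingers move at their own pace and stop on an object; FORCE is the grip in N (left out, the last holds). Time passes only in rows, so rows that repeat a pose let the fingers close. It gives the time, the measured TCP pose, the force and the opening at its end, in the units of the state.
- get_state(): the state, without advancing time (a new reading comes with each control period).
- camera(name): name is "scene" or "top"; returns the picture (400x640x3 uint8, red, green, blue); there is no depth.
- camera_model(name): a dict with "mtx" (3x3 intrinsics, pixels), "T" (4x4, takes a point from camera to world coordinates). Camera axes: x right, y down, z forward; pixel columns grow to the right and rows downward; lengths in m; the calibration is good to about 2 mm. A picture is of the moment at which its call begins. camera_model takes no time and is no camera call.
- close_job(): hands the job in, once; it reports no verdict.
Trained networks look in the newest picture that a camera, given by its name, has taken for a name from the list of things; names that differ only in an ending like _2 or _b are one class to them, and where a whole thing is asked for, a point or a joint stands for the part that bears it (a point fixed in the world has none). Each returns a list of dicts, best first, with "confidence" (0 to 1); they miss things now and then, are a little off and sometimes report something else, mostly with a low value. They report only what shows in the picture. A call takes as long as a camera call. They do not tell look-alikes from the thing itself.
- trace(camera, query): "pixels" (400x640 bool, what is visible of it) and "extent" ([left, top, width, height] as shares, 0 to 1, of the picture: columns of its width, rows of its height, round what is visible of it).
- mark_of(camera, query): "xy" ([column, row] as shares, 0 to 1, of the picture: columns of its width, rows of its height: a listed point, or the origin of a listed thing).
The state is a dict: "t": time; "joint_positions": joint angles; "joint_velocities": joint speeds; "joint_torque": joint torques, N m; "eef_pos": TCP position; "ee_rot": TCP orientation; "contact_force": force on the tool from outside, world axes, zero at the start; "ft_torque": the same for the moment, N m; "width": finger opening in m.
Only numpy, scipy, OpenCV 4.12 (cv2) and the standard library are available. Lean on these libraries where they do the work, as an engineer would, in place of code of your own. Each camera call takes 0.05 s, during which the arm holds its last target.

## Working session

There is one attempt and no reset: what is moved stays moved. The work goes in short steps, Python scripts to look and compute and a shell command to move; the robot and the scene stay as the last step left them, time stands still between calls to the robot, and variables do not carry over. Pictures are saved under pics/ and viewed, and the job is handed in when it is done.

```bash
mkdir -p pics; ls
python3 - <<'E'
from station import *
import cv2,json
s=get_state();print({k:(np.round(v,3).tolist() if hasattr(v,'__len__') else v) for k,v in s.items()} if 'np' in globals() else s)
for n in("scene","top"):
    im=camera(n);cv2.imwrite(f"pics/a_{n}.png",im[:,:,::-1])
    m=camera_model(n);print(n,m)
    for q in("yellow_hinge","yellow_knob","blank_center"):
        for d in mark_of(n,q)[:4]:print(q,[d['xy'][0]*640,d['xy'][1]*400],d['confidence'])
    for q in ("yellow_leaf","blue_leaf","blank_center"):
        for d in trace(n,q)[:4]:
            e=d['extent'];print('tr',q,e[0]*640,e[1]*400,e[2]*640,e[3]*400,d['confidence'])
E
```

```text
pics
{'t': 0.0, 'joint_positions': array([ 1.1617896 ,  0.33393361,  0.03986658,  1.46628364, -0.01336823,
        1.3432972 , -0.05848967]), 'joint_velocities': array([-0.00029337, -0.00016275, -0.00107831, -0.00254574,  0.00080644,
        0.00087438, -0.00050265]), 'joint_torque': array([-3.09710476e-04, -6.56376457e+01,  1.33487888e+00, -4.03793979e+01,
       -5.99766243e-02,  4.50492580e-02,  1.50008918e-04]), 'eef_pos': array([ 0.19798803, -0.61861337,  0.22163846]), 'ee_rot': array([-0.69850008, -0.10966687,  0.69877908, -0.10852931]), 'contact_force': array([0.11222853, 0.92222818, 0.27999282]), 'ft_torque': array([-0.00789598, -0.02079687, -0.05748893]), 'width': 0.08710291465208507}
scene {'mtx': array([[370.31458777,   0.        , 315.82533957],
       [  0.        , 370.31458777, 200.37717555],
       [  0.        ,   0.        ,   1.        ]]), 'T': array([[ 0.35374005,  0.68411025, -0.63785668,  0.94980061],
       [ 0.93532564, -0.26296716,  0.23667324, -0.13849166],
       [-0.00582477, -0.68032451, -0.73288787,  0.57372724],
       [ 0.        ,  0.        ,  0.   
[... 709 characters left out ...]
9,  0.16536648,  0.37678475],
       [-0.999062  ,  0.03451911,  0.02614465,  0.00954834],
       [-0.03148128, -0.16443402, -0.98588558,  0.81192594],
       [ 0.        ,  0.        ,  0.        ,  1.        ]])}
yellow_hinge [257.216, 166.4] 0.93
yellow_knob [249.47199999999998, 166.79999999999998] 0.67
blank_center [358.40000000000003, 171.8] 0.96
blank_center [428.22400000000005, 255.52] 0.84
blank_center [356.672, 263.32] 0.73
tr blue_leaf 448.832 121.92 27.584 46.400000000000006 0.91
tr blank_center 339.328 160.8 43.776 26.200000000000003 0.9
tr blank_center 332.288 252.2 42.88 15.479999999999999 0.66
tr blank_center 404.67199999999997 244.60000000000002 47.424 23.799999999999997 0.58
```

View pics/a_scene.png

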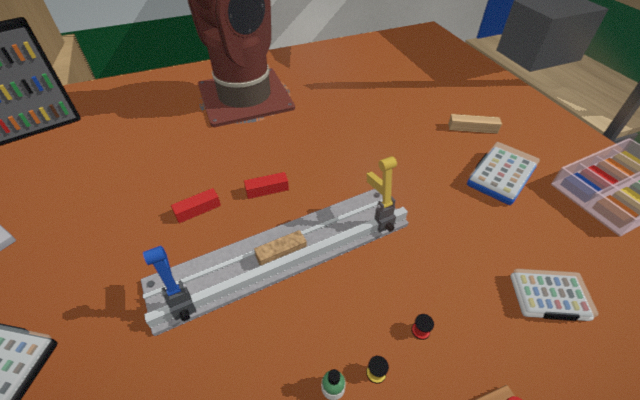

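View pics/a_top.png

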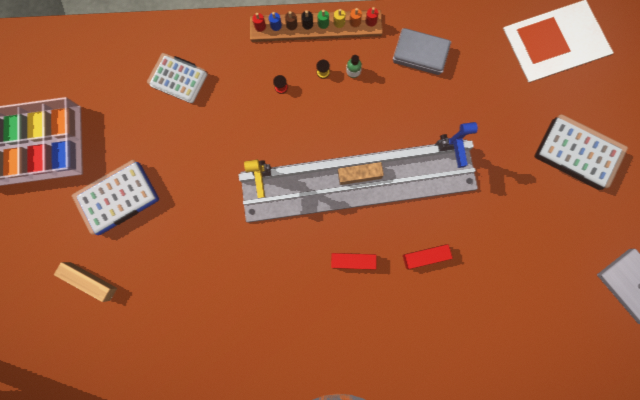

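```bash
cat > h.py <<'E'
from station import *
import numpy as np,cv2
from scipy.spatial.transform import Rotation as R
def ray(n,uv):
    m=camera_model(n);d=m['T'][:3,:3]@np.linalg.solve(m['mtx'],[uv[0],uv[1],1]);return m['T'][:3,3],d
def onz(n,uv,z):
    o,d=ray(n,uv);return o+d*(z-o[2])/d[2]
def tri(uvs,uvt):
    A=[];b=[]
    for n,uv in(("scene",uvs),("top",uvt)):
        o,d=ray(n,uv);d=d/np.linalg.norm(d);P=np.eye(3)-np.outer(d,d);A.append(P);b.append(P@o)
    A=np.vstack(A);b=np.hstack(b);x=np.linalg.lstsq(A,b,rcond=None)[0];return x,np.linalg.norm(A@x-b)
def proj(n,p):
    m=camera_model(n);q=np.linalg.inv(m['T'])@np.append(p,1);q=m['mtx']@q[:3];return q[:2]/q[2]
E
python3 - <<'E'
from h import *
print('hinge',tri((385.4,205.8),(257.2,166.4)),onz('scene',(385.4,205.8),.075),onz('top',(257.2,166.4),.075))
print('knob',tri((387.8,164.1),(249.5,166.8)),onz('scene',(387.8,164.1),.158))
print('cork',tri((282,246.7),(358.4,171.8)),onz('scene',(282,246.7),.027),onz('top',(358.4,171.8),.027))
for n,b in(("scene",(340,140,430,240)),("top",(235,145,285,205)),("top",(325,145,395,200))):
    im=cv2.imread(f"pics/a_{n}.png")[b[1]:b[3],b[0]:b[2]]
    cv2.imwrite(f"pics/c_{n}{b[0]}.png",cv2.resize(im,None,fx=7,fy=7,interpolation=2)[:590,:790])
a=cv2.imread("pics/c_scene340.png");
E
```

```text
hinge (array([0.57200661, 0.14003072, 0.07249699]), np.float64(0.004400620327577039)) [0.57346284 0.13539377 0.075     ] [0.57257313 0.14255261 0.075     ]
knob (array([0.5507881 , 0.14100284, 0.155046  ]), np.float64(0.0010563507040664527)) [0.55354134 0.1382297  0.158     ]
cork (array([ 0.56396037, -0.05987564,  0.03401262]), np.float64(0.0007038627004471485)) [ 0.55881708 -0.05934163  0.027     ] [ 0.56576326 -0.06001253  0.027     ]
```

View pics/c_scene340.png

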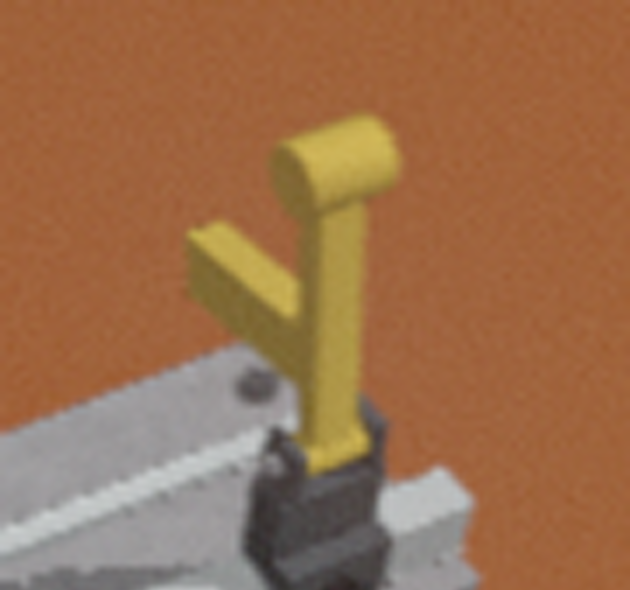

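View pics/c_top235.png

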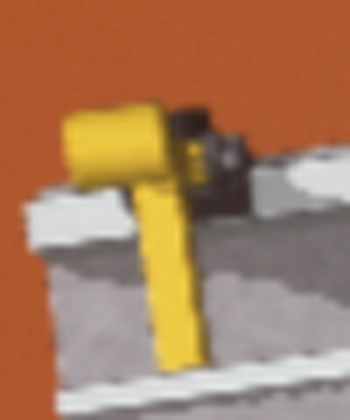

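View pics/c_top325.png

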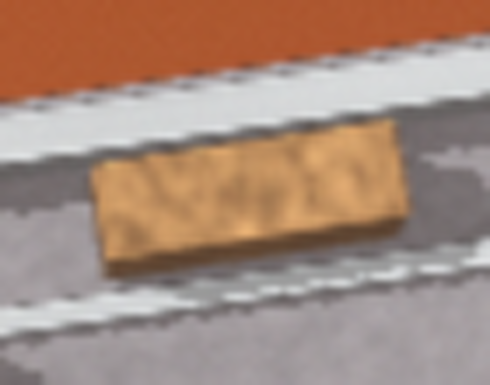

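Run:
```python
from h import *
k,r=tri((388.1,163.1),(251.5,166.1));print('yk',k,r)
c=[onz('top',(325+u/7-.07,145+v/7-.07),.042) for u,v in((92,168),(395,120),(408,215),(106,262))]
c=np.array(c);print(c,c.mean(0));d=c[1]-c[0]+c[2]-c[3];print('yaw cork',np.degrees(np.arctan2(d[0],-d[1])), np.linalg.norm(d)/2)
import cv2
im=cv2.imread("pics/a_top.png");g=cv2.cvtColor(im,cv2.COLOR_BGR2GRAY)
b=(430,110,490,170);cv2.imwrite("pics/d1.png",cv2.resize(im[b[1]:b[3],b[0]:b[2]],None,fx=9,fy=9,interpolation=2))
im=cv2.imread("pics/a_scene.png");b=(140,235,205,325);cv2.imwrite("pics/d2.png",cv2.resize(im[b[1]:b[3],b[0]:b[2]],None,fx=6,fy=6,interpolation=2))
# fence outer top edge in top image: red->white transitions
im=cv2.imread("pics/a_top.png").astype(int)
pts=[]
for col in range(280,436,6):
    colr=im[140:185,col]; sat=colr.max(1)-colr.min(1)
    i=np.where(sat<70)[0]
    if len(i):
        pts.append((col,140+i[0]-.5))
W=np.array([onz('top',p,.034)for p in pts]);p=np.polyfit(W[:,1],W[:,0],1);print('fence back edge',p,np.abs(np.polyval(p,W[:,1])-W[:,0]).max(),np.degrees(np.arctan(p[0])))
```

```text
yk [0.55177129 0.13851087 0.15840684] 0.0014756451626915465
[[ 0.56971809 -0.01757289  0.042     ]
 [ 0.58077807 -0.1063871   0.042     ]
 [ 0.55226735 -0.10850318  0.042     ]
 [ 0.54154229 -0.02052856  0.042     ]] [ 0.56107645 -0.06324793  0.042     ]
yaw cork 7.02493301258285 0.08906300964105487
fence back edge [-0.10912117  0.5950081 ] 0.001028161907682179 -6.227542504803605
```

View pics/d1.png

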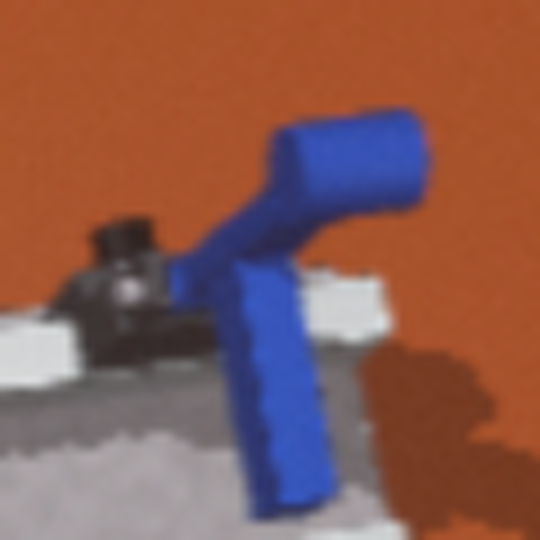

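View pics/d2.png

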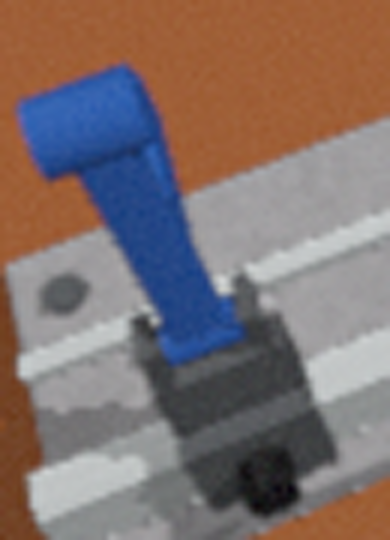

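Run:
```python
from h import *
import station
s=get_state();print(s['t'],R.from_quat(s['ee_rot']).as_matrix().round(3),getattr(station,'hold_point_z',None),[n for n in dir(station) if not n.startswith('_')])
b,r=tri((155,255),(468.9,127.8));k,_=tri((388.1,163.1),(251.5,166.1));print('bk',b,r,k)
d=k-b;print(np.linalg.norm(d),np.degrees(np.arctan2(-d[0],d[1])))
```

```text
0.7 [[ 0.     0.305 -0.952]
 [ 0.    -0.952 -0.305]
 [-1.     0.    -0.   ]] 0.0187 ['IKError', 'camera', 'camera_model', 'close_job', 'get_state', 'hold_point_z', 'mark_of', 'trace']
bk [ 0.60530343 -0.24314785  0.15969493] 0.0011457598723995628 [0.55177129 0.13851087 0.15840684]
0.38539684662376666 7.984321167624092
```

```bash
cat >> h.py <<'E'
def go(p,ang=None,s=None):
    # shift shares and rot shares from the measured pose to world p, tool y at angle ang(deg), x down
    s=s or get_state();M=R.from_quat(s['ee_rot']).as_matrix()
    t=M.T@(np.array(p)-s['eef_pos'])/.5
    r=np.zeros(3)
    if ang is not None:
        a=np.radians(ang);x=np.array([0,0,-1.]);y=np.array([np.cos(a),np.sin(a),0]);T=np.c_[x,y,np.cross(x,y)]
        r=R.from_matrix(M.T@T).as_rotvec()/np.pi
    return t.round(4),r.round(4)
E
python3 - <<'E'
from h import *
print(go((.552,.139,.25),-83.6),go((.552,.139,.14),-83.6))
E
```

```text
(array([-0.0548, -1.2282, -1.1362]), array([ 0.063, -0.   , -0.   ])) (array([ 0.1652, -1.2282, -1.1362]), array([ 0.063, -0.   , -0.   ]))
```

```bash
python3 -m crank '[[[-0.056,-0.568,-0.711],[0.063,0,0],1],[[-0.056,-0.568,-0.711],[0.063,0,0],1],[[-0.056,-0.568,-0.711],[0.063,0,0],1],[[-0.056,-0.568,-0.711],[0.063,0,0],1],[[-0.056,-0.568,-0.711],[0.063,0,0],1],[[-0.056,-0.568,-0.711],[0.063,0,0],1],[[-0.056,-0.568,-0.711],[0.063,0,0],1],[[-0.056,-0.568,-0.711],[0.063,0,0],1],[[-0.056,-0.568,-0.711],[0.063,0,0],1],[[-0.056,-0.568,-0.711],[0.063,0,0],1]]' 10; python3 -c "
from h import *
print(go((.552,.139,.25),-83.6))"
```

```text
t: 1.95
eef_pos: [0.449, -0.2421, 0.2503]
ee_rot: [-0.706, -0.038, 0.706, -0.039]
contact_force: [-0.4, -0.7, 0.2]
width: 0.0871
(array([ 2.000e-04, -7.353e-01, -2.877e-01]), array([-0.0008,  0.0002, -0.0001]))
```

```bash
python3 -m crank '[[[0,-0.735,-0.288],[0,0,0],1],[[0,-0.735,-0.288],[0,0,0],1],[[0,-0.735,-0.288],[0,0,0],1],[[0,-0.735,-0.288],[0,0,0],1],[[0,-0.735,-0.288],[0,0,0],1],[[0,-0.735,-0.288],[0,0,0],1],[[0,-0.735,-0.288],[0,0,0],1],[[0,-0.735,-0.288],[0,0,0],1],[[0,-0.735,-0.288],[0,0,0],1]]'; python3 -c "
from h import *
print(go((.552,.139,.14),-83.6))
for n in('scene','top'): 
  im=camera(n);cv2.imwrite('pics/b_%s.png'%n,im[:,:,::-1])
a=cv2.imread('pics/b_scene.png')[80:260,280:480];cv2.imwrite('pics/b_c.png',cv2.resize(a,None,fx=3,fy=3))
"
```

```text
t: 3.08
eef_pos: [0.5526, 0.1383, 0.2503]
ee_rot: [-0.706, -0.038, 0.706, -0.039]
contact_force: [0.1, 0.3, -0.3]
width: 0.087
(array([ 0.2205, -0.0017,  0.0009]), array([-0.001 ,  0.0002, -0.0003]))
```

View pics/b_c.png

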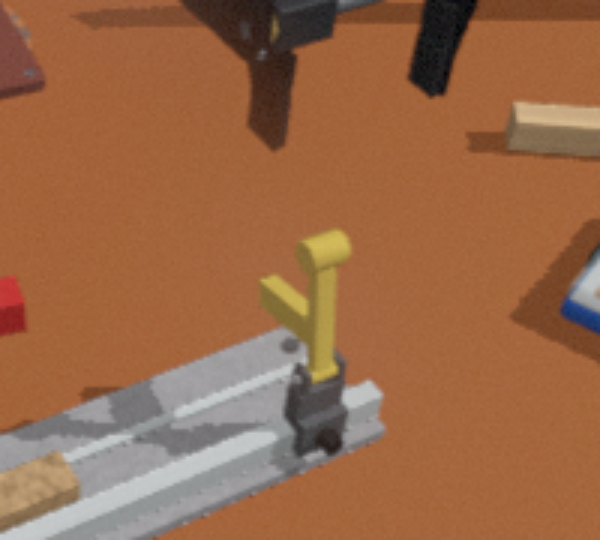

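View pics/b_top.png

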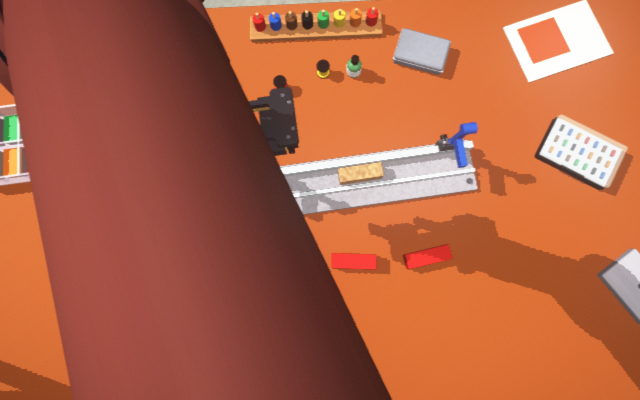

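```bash
python3 -c "
from h import *
print(proj('scene',np.array((.5526,.1383,.25))))"; python3 -m crank '[[[0.08,0,0],[0,0,0],1],[[0.16,0,0],[0,0,0],1],[[0.22,0,0],[0,0,0],1],[[0.22,0,0],[0,0,0],1],[[0.22,0,0],[0,0,0],1]]'; python3 -c "
from h import *
for n in('scene',): 
  im=camera(n);cv2.imwrite('pics/b2_%s.png'%n,im[:,:,::-1])
a=cv2.imread('pics/b2_scene.png')[100:240,310:460];cv2.imwrite('pics/b2_c.png',cv2.resize(a,None,fx=4,fy=4))
"
```

```text
[395.91174869 117.62299784]
t: 3.8
eef_pos: [0.553, 0.1407, 0.1421]
ee_rot: [0.707, 0.039, -0.705, 0.039]
contact_force: [0.7, 0.6, 0.4]
width: 0.0869
```

View pics/b2_c.png

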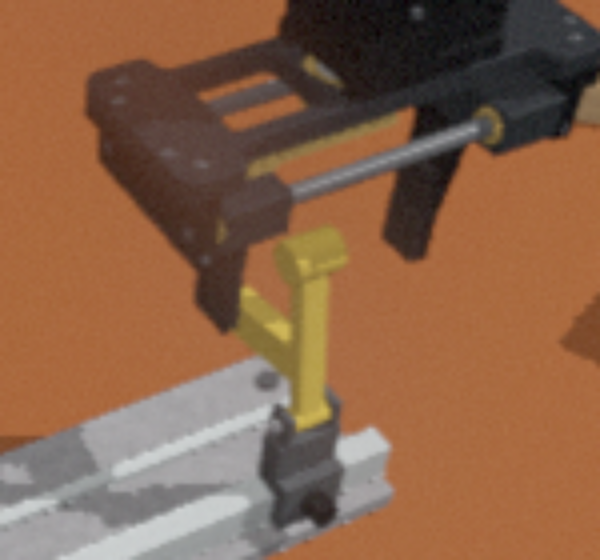

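```bash
python3 -m crank '[[[0,0,0],[0,0,0],0.3],[[0,0,0],[0,0,0],0.3],[[0,0,0],[0,0,0],0],[[0,0,0],[0,0,0],0],[[0,0,0],[0,0,0],0],[[0,0,0],[0,0,0],0]]' 10; python3 -c "
from h import *
print(proj('scene',np.array((.553,.1407,.161))))
for n in('scene',): 
  im=camera(n);cv2.imwrite('pics/b3_%s.png'%n,im[:,:,::-1])
a=cv2.imread('pics/b3_scene.png')[100:240,310:460];cv2.imwrite('pics/b3_c.png',cv2.resize(a,None,fx=4,fy=4))
"
```

```text
t: 4.6
eef_pos: [0.5522, 0.1411, 0.1405]
ee_rot: [-0.706, -0.04, 0.706, -0.04]
contact_force: [-0.6, 0.4, 0.1]
width: 0.035
[389.19876095 162.20262383]
```

View pics/b3_c.png

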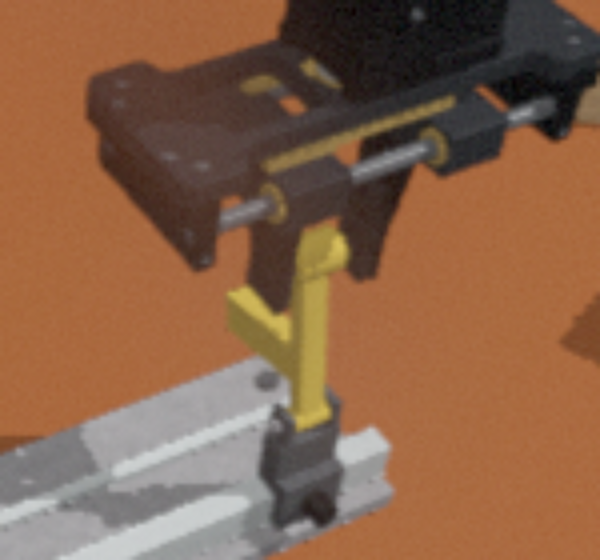

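```bash
python3 -m crank '[[[0,0,0],[0,0,0],0],[[0,0,0],[0,0,0],0],[[0,0,0],[0,0,0],0],[[0,0,0],[0,0,0],0]]' 10; python3 -c "
from h import *
s=get_state();print(s['eef_pos'],R.from_quat(s['ee_rot']).as_matrix().round(3))
g=s['eef_pos']+[0,0,.0187]
a=np.radians(6.4);h=np.array([np.cos(a),np.sin(a),0])
q0=np.arcsin(min(1,(.158-.075)/.085));print(q0)
for H in ((.572,),):
  pass
hinge=g*[1,1,0]+[0,0,.075]+h*.085*np.cos(1.36);print('hinge',hinge)
for q in (1.36,1.2,1.0,.8,.6,.4,.2,.05,-.05):
  p=hinge-h*.085*np.cos(q)+np.array([0,0,.085*np.sin(q)])-[0,0,.0187]
  M=R.from_quat(s['ee_rot']).as_matrix();print(q,((M.T@(p-s['eef_pos']))/.5).round(4))
"
```

```text
t: 5.15
eef_pos: [0.5527, 0.1373, 0.1405]
ee_rot: [-0.706, -0.037, 0.706, -0.04]
contact_force: [0.0, -10.8, 2.4]
width: 0.0238
[0.55274993 0.1372679  0.14049438] [[-0.     0.109 -0.994]
 [-0.004 -0.994 -0.109]
 [-1.     0.004  0.001]]
1.3534382473673328
hinge [0.57042437 0.13925041 0.075     ]
1.36 [ 0.0022 -0.     -0.    ]
1.2 [0.01  0.    0.026]
1.0 [0.0254 0.0001 0.0563]
0.8 [0.0465 0.     0.0828]
0.6 [ 0.0725 -0.      0.1047]
0.4 [ 1.023e-01 -1.000e-04  1.209e-01]
0.2 [ 0.1347 -0.0002  0.1309]
0.05 [ 0.16   -0.0003  0.1341]
-0.05 [ 0.177  -0.0004  0.1341]
```

```bash
python3 -m crank '[[[0,0.006,0],[0,0,0],0],[[0,0.006,0],[0,0,0],0],[[0,0.006,0],[0,0,0],0]]' 10
```

```text
t: 5.52
eef_pos: [0.5527, 0.1371, 0.1405]
ee_rot: [-0.706, -0.039, 0.706, -0.04]
contact_force: [0.7, -6.2, -0.3]
width: 0.0241
```

```bash
python3 -m crank '[[[0.002,0.008,0],[0,0,0],0],[[0.010,0.008,0.026],[0,0,0],0],[[0.018,0.008,0.042],[0,0,0],0],[[0.025,0.008,0.056],[0,0,0],0],[[0.036,0.008,0.071],[0,0,0],0],[[0.046,0.008,0.083],[0,0,0],0],[[0.046,0.008,0.083],[0,0,0],0],[[0.046,0.008,0.083],[0,0,0],0]]' 10;python3 -c "
from h import *
for n in('scene',): 
  im=camera(n);cv2.imwrite('pics/b4_%s.png'%n,im[:,:,::-1])
a=cv2.imread('pics/b4_scene.png')[100:240,310:460];cv2.imwrite('pics/b4_c.png',cv2.resize(a,None,fx=4,fy=4))
"
```

```text
t: 6.52
eef_pos: [0.511, 0.1323, 0.1173]
ee_rot: [-0.706, -0.041, 0.706, -0.039]
contact_force: [-0.8, 6.6, -2.3]
width: 0.0236
```

View pics/b4_c.png

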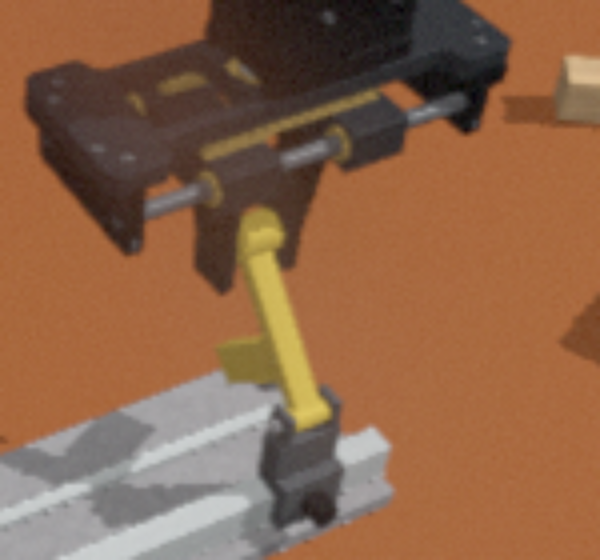

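```bash
python3 -m crank '[[[0.012,-0.003,0.012],[0,0,0],0],[[0.026,-0.004,0.022],[0,0,0],0],[[0.041,-0.004,0.031],[0,0,0],0],[[0.056,-0.004,0.038],[0,0,0],0],[[0.072,-0.004,0.044],[0,0,0],0],[[0.088,-0.004,0.048],[0,0,0],0],[[0.101,-0.004,0.050],[0,0,0],0],[[0.114,-0.004,0.051],[0,0,0],0],[[0.124,-0.004,0.051],[0,0,0],0],[[0.124,-0.004,0.051],[0,0,0],0],[[0.124,-0.004,0.051],[0,0,0],0]]' 10;python3 -c "
from h import *
for n in('scene',): 
  im=camera(n);cv2.imwrite('pics/b5_%s.png'%n,im[:,:,::-1])
a=cv2.imread('pics/b5_scene.png')[100:240,310:460];cv2.imwrite('pics/b5_c.png',cv2.resize(a,None,fx=4,fy=4))
"
```

```text
t: 7.95
eef_pos: [0.4858, 0.1295, 0.0552]
ee_rot: [-0.706, -0.04, 0.706, -0.039]
contact_force: [0.4, 6.6, -0.0]
width: 0.0239
```

View pics/b5_c.png

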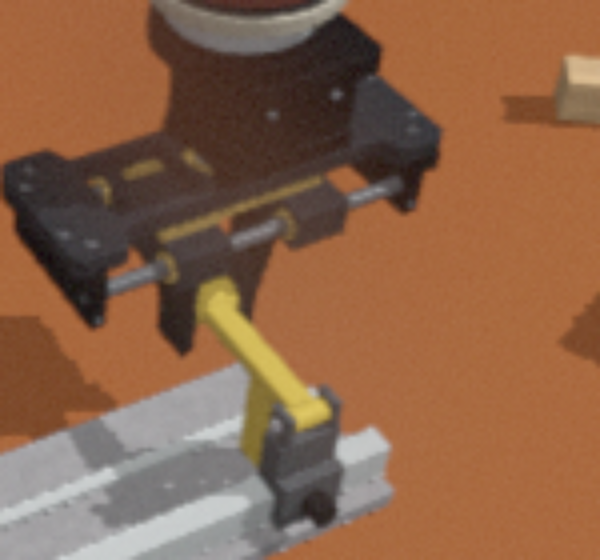

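```bash
python3 -m crank '[[[0.006,-0.006,0],[0,0,0],0],[[0.012,-0.006,0],[0,0,0],0],[[0.016,-0.006,0],[0,0,0],0],[[0.016,-0.006,0],[0,0,0],0]]' 10
```

```text
t: 8.5
eef_pos: [0.4867, 0.1299, 0.0483]
ee_rot: [0.707, 0.038, -0.706, 0.04]
contact_force: [-0.5, -3.4, 13.6]
width: 0.0239
```

```bash
python3 -m crank '[[[-0.014,0,0],[0,0,0],0],[[-0.014,0.003,0],[0,0,0],0.6],[[-0.014,0.003,0],[0,0,0],0.6],[[-0.014,0.003,0],[0,0,0],0.6],[[-0.014,0.003,0],[0,0,0],0.6],[[-0.1,0.003,0],[0,0,0],0.6],[[-0.2,0.003,0],[0,0,0],0.6],[[-0.2,0.003,0],[0,0,0],0.6],[[-0.2,0.003,0],[0,0,0],0.6]]' 10;python3 -c "
from h import *
print(get_state()['joint_positions'].round(2))
for n in('scene','top'): 
  im=camera(n);cv2.imwrite('pics/b6_%s.png'%n,im[:,:,::-1])
a=cv2.imread('pics/b6_scene.png')[130:270,240:430];cv2.imwrite('pics/b6_c.png',cv2.resize(a,None,fx=4,fy=4))
print(go((.5635,-.078,.15),6.4),go((.5635,-.078,.15),-173.6))
"
```

```text
t: 9.62
eef_pos: [0.4858, 0.13, 0.1471]
ee_rot: [-0.706, -0.039, 0.706, -0.04]
contact_force: [-0.1, -0.3, -0.2]
width: 0.0524
[ 0.24  0.14 -0.63  1.89  0.09  1.14 -1.88]
(array([-0.0076,  0.4306, -0.1091]), array([-0.4999,  0.0006,  0.0005])) (array([-0.0076,  0.4306, -0.1091]), array([ 5.001e-01,  5.000e-04, -6.000e-04]))
```

View pics/b6_c.png

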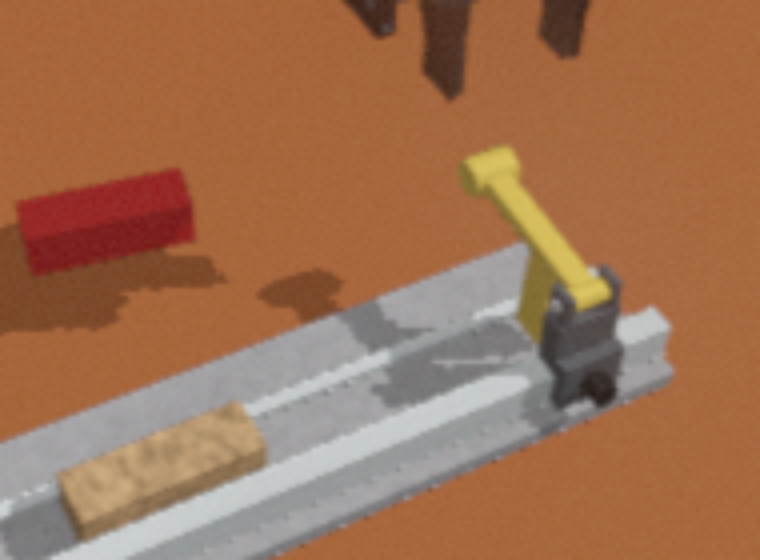

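```bash
python3 -c "
from h import *
print(onz('scene',(362.5,173),.075),onz('scene',(362.5,173),.079))"
python3 -m crank '[[[-0.02,0.1,-0.03],[-0.06,0,0],0.6],[[-0.02,0.2,-0.06],[-0.12,0,0],0.6],[[-0.02,0.3,-0.09],[-0.18,0,0],0.6],[[-0.02,0.43,-0.109],[-0.24,0,0],0.6],[[-0.02,0.43,-0.109],[-0.3,0,0],0.6],[[-0.02,0.43,-0.109],[-0.36,0,0],0.6],[[-0.02,0.43,-0.109],[-0.42,0,0],0.6],[[-0.02,0.43,-0.109],[-0.48,0,0],0.6],[[-0.02,0.43,-0.109],[-0.5,0,0],0.6],[[-0.02,0.43,-0.109],[-0.5,0,0],0.6],[[-0.02,0.43,-0.109],[-0.5,0,0],0.6]]';python3 -c "
from h import *
print(get_state()['joint_positions'].round(2))
for n in('scene','top'): 
  im=camera(n);cv2.imwrite('pics/b7_%s.png'%n,im[:,:,::-1])
a=cv2.imread('pics/b7_scene.png')[130:270,220:410];cv2.imwrite('pics/b7_c.png',cv2.resize(a,None,fx=4,fy=4))
print(go((.5635,-.078,.037),6.4))
for d in mark_of('scene','blank_center'):print(d, onz('scene',(d['xy'][0]*640,d['xy'][1]*400),.027))
"
```

```text
[0.47988719 0.13447558 0.075     ] [0.48365609 0.13228627 0.079     ]
t: 11.1
eef_pos: [0.5639, -0.0773, 0.1568]
ee_rot: [0.472, 0.527, -0.472, 0.526]
contact_force: [0.1, -1.0, 1.0]
width: 0.0524
[ 0.62  0.28 -0.66  1.72  0.18  1.2   0.02]
(array([ 0.2405, -0.0011,  0.0012]), array([-0.0004, -0.0001,  0.0002]))
{'xy': [0.3055, 0.5162], 'confidence': 0.63} [ 0.4035921  -0.19117706  0.027     ]
{'xy': [0.4392, 0.622], 'confidence': 0.58} [ 0.56264946 -0.06223815  0.027     ]
```

View pics/b7_c.png

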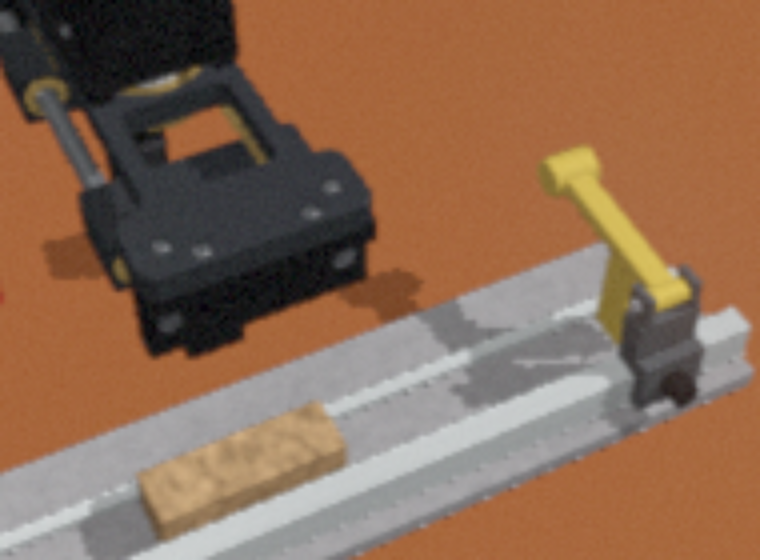

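View pics/b7_top.png

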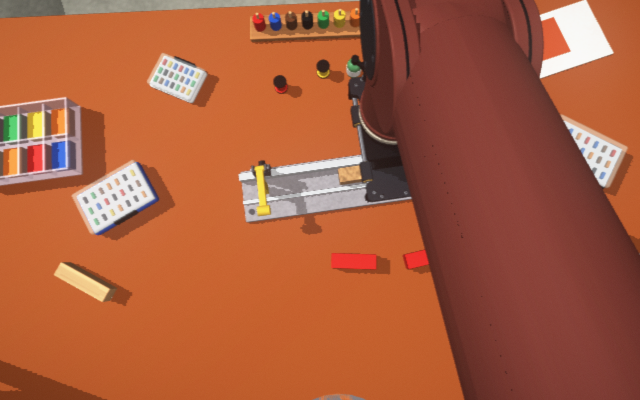

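```bash
python3 -c "
from h import *
a=cv2.imread('pics/b7_top.png')[155:225,235:285];cv2.imwrite('pics/e1.png',cv2.resize(a,None,fx=8,fy=8,interpolation=2))
a=cv2.imread('pics/b7_scene.png')[155:235,345:415];cv2.imwrite('pics/e2.png',cv2.resize(a,None,fx=7,fy=7,interpolation=2))
a=cv2.imread('pics/b7_scene.png')
"
```

```text
(no output)
```

View pics/e1.png

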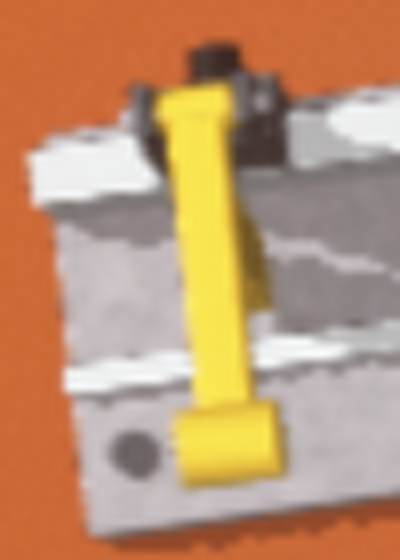

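View pics/e2.png

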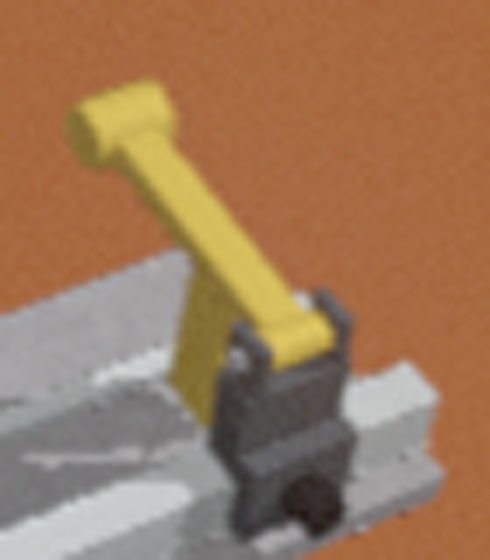

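```bash
python3 -c "
from h import *
print(tri((362.3,172.9),(263.6,210.5)),onz('top',(263.6,210.5),.075),onz('top',(263.6,210.5),.088))
print('hinge barrel',tri((345+302/7,155+335/7),(235+198/8,155+105/8)))
for z in (.075,.088):print(proj('scene',np.array((.4867,.130,z))),proj('top',np.array((.4867,.130,z))))
"
```

```text
(array([0.48393797, 0.13062059, 0.07985721]), np.float64(0.001309007048131868)) [0.48431912 0.13053199 0.075     ] [0.48242212 0.12839773 0.088     ]
hinge barrel (array([0.56958303, 0.13979751, 0.07653984]), np.float64(0.0037946698523953363))
[361.94030705 175.77976651] [263.86463927 209.27219514]
[362.51564588 170.87083265] [262.74438981 208.30099138]
```

```bash
python3 -m crank '[[[0.1,0,0],[0,0,0],0.6],[[0.2,0,0],[0,0,0],0.6],[[0.225,0,0],[0,0,0],0.6],[[0.239,0,0],[0,0,0],0.6],[[0.239,0,0],[0,0,0],0.6],[[0.239,0,0],[0,0,0],0.6]]'; python3 -c "
from h import *
for n in('scene',): 
  im=camera(n);cv2.imwrite('pics/b8_%s.png'%n,im[:,:,::-1])
a=cv2.imread('pics/b8_scene.png')[170:310,200:390];cv2.imwrite('pics/b8_c.png',cv2.resize(a,None,fx=4,fy=4))
"
```

```text
t: 12.0
eef_pos: [0.5653, -0.0776, 0.0396]
ee_rot: [0.472, 0.526, -0.471, 0.528]
contact_force: [-0.4, -0.0, 0.6]
width: 0.052
```

View pics/b8_c.png

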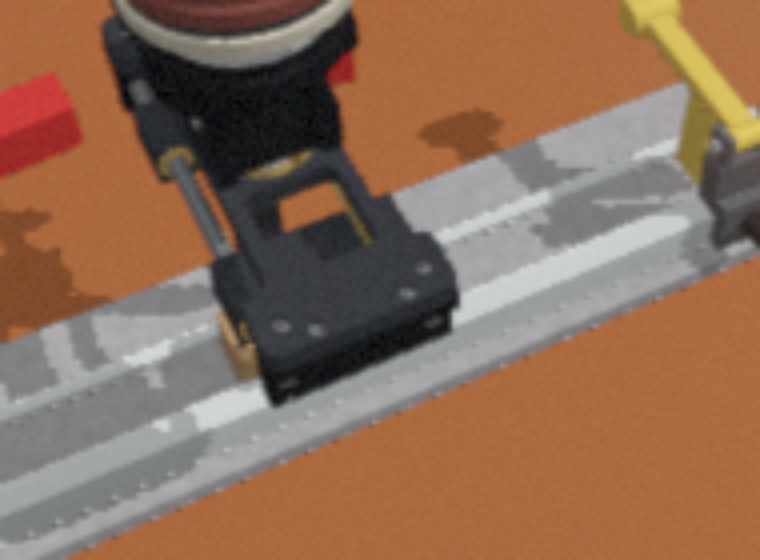

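```bash
python3 -m crank '[[[0.005,0,0],[0,0,0],0.6],[[0.005,0,0],[0,0,0],0.6],[[0.005,0,0],[0,0,0],0],[[0.005,0,0],[0,0,0],0],[[0.005,0,0],[0,0,0],0],[[0.005,0,0],[0,0,0],0],[[0.005,0,0],[0,0,0],0]]' 12; python3 -c "
from h import *
for i in range(3):
  camera('scene');s=get_state();print(s['eef_pos'],s['contact_force'],s['width'])"
```

```text
t: 12.92
eef_pos: [0.5643, -0.0774, 0.0356]
ee_rot: [0.471, 0.527, -0.471, 0.527]
contact_force: [0.7, 0.9, 0.5]
width: 0.0297
[ 0.56425874 -0.07743808  0.03560196] [ 0.43148211 -0.61845237 -0.0323687 ] 0.029668749834826712
[ 0.56425377 -0.07742736  0.03557909] [ 0.31523753 -0.15419503  0.6357752 ] 0.02992226089853753
[ 0.56428803 -0.0773778   0.03561531] [ 1.69126389 -0.57253696  0.34147978] 0.02962864545910063
```

```bash
python3 -m crank '[[[0,0,-0.03],[0,0,0],0],[[0,0,-0.06],[0,0,0],0],[[0,0,-0.1],[0,0,0],0],[[0,0,-0.14],[0,0,0],0],[[0,0,-0.18],[0,0,0],0],[[0,0,-0.22],[0,0,0],0],[[0,0,-0.25],[0,0,0],0],[[0,0,-0.27],[0,0,0],0],[[0,0,-0.27],[0,0,0],0],[[0,0,-0.27],[0,0,0],0]]' 12; python3 -c "
from h import *
for n in('scene','top'): 
  im=camera(n);cv2.imwrite('pics/b9_%s.png'%n,im[:,:,::-1])
  s=get_state();print(s['eef_pos'],s['contact_force'],s['width'])
a=cv2.imread('pics/b9_scene.png')[140:280,260:450];cv2.imwrite('pics/b9_c.png',cv2.resize(a,None,fx=4,fy=4))
a=cv2.imread('pics/b9_top.png')[130:230,220:380];cv2.imwrite('pics/b9_t.png',cv2.resize(a,None,fx=5,fy=5))
"
```

```text
t: 14.32
eef_pos: [0.5493, 0.0564, 0.0356]
ee_rot: [0.471, 0.527, -0.471, 0.527]
contact_force: [0.2, 1.3, 1.0]
width: 0.0301
[0.54930129 0.05619424 0.0355717 ] [-0.38918347  1.13453989  0.86901931] 0.02990498663263911
[0.54930858 0.05617308 0.03558438] [0.04287144 1.39692392 0.92938845] 0.029810313825708187
```

View pics/b9_c.png

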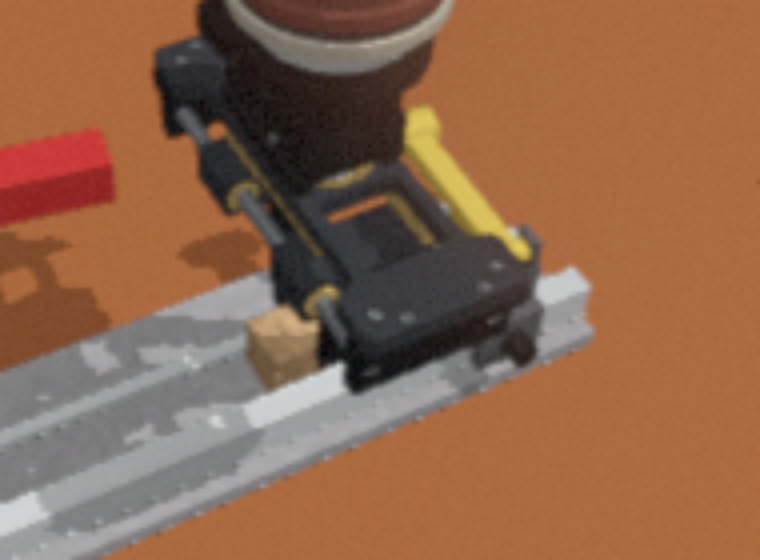

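View pics/b9_t.png

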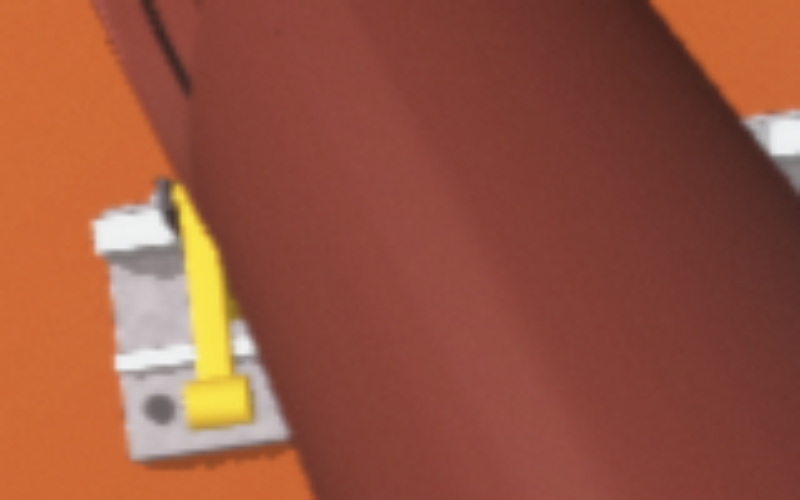

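```bash
python3 -m crank '[[[0,0,-0.008],[0,0,0],0],[[0,0,-0.016],[0,0,0],0],[[0,0,-0.020],[0,0,0],0],[[0,0,-0.020],[0,0,0],0]]'; python3 -m crank '[[[0,0,-0.003],[0,0,0],0],[[0,0,-0.006],[0,0,0],0],[[0,0,-0.006],[0,0,0],0]]'
```

```text
t: 14.92
eef_pos: [0.5479, 0.0672, 0.0356]
ee_rot: [0.471, 0.527, -0.471, 0.527]
contact_force: [-0.1, 0.8, 0.9]
width: 0.0296
t: 15.3
eef_pos: [0.5477, 0.0698, 0.0356]
ee_rot: [0.471, 0.527, -0.471, 0.527]
contact_force: [0.9, -0.7, 1.7]
width: 0.0294
```

```bash
python3 -m crank '[[[0,0,-0.002],[0,0,0],0],[[0,0,-0.003],[0,0,0],0],[[0,0,-0.003],[0,0,0],0]]'; python3 -m crank '[[[0,0,-0.002],[0,0,0],0],[[0,0,-0.003],[0,0,0],0],[[0,0,-0.003],[0,0,0],0]]'
```

```text
t: 15.68
eef_pos: [0.5476, 0.0708, 0.0356]
ee_rot: [0.471, 0.527, -0.471, 0.527]
contact_force: [-0.2, -3.5, 1.5]
width: 0.0297
t: 16.05
eef_pos: [0.5476, 0.0709, 0.0356]
ee_rot: [0.471, 0.526, -0.472, 0.527]
contact_force: [0.1, -6.2, 2.7]
width: 0.0299
```

```bash
python3 -m crank '[[[0,0,0.005],[0,0,0],0],[[0,0,0.005],[0,0,0],0],[[0,0,0.005],[0,0,0],0.6],[[0,0,0.005],[0,0,0],0.6],[[0,0,0.005],[0,0,0],0.6],[[0,0,0.005],[0,0,0],0.6],[[-0.1,0,0.02],[0,0,0],0.6],[[-0.2,0,0.1],[0,0,0],0.6],[[-0.25,0,0.2],[0,0,0],0.6],[[-0.25,0,0.3],[0,0,0],0.6],[[-0.25,0,0.4],[0,0,0],0.6],[[-0.25,0,0.4],[0,0,0],0.6]]';python3 -c "
from h import *
for n in('scene','top'): 
  im=camera(n);cv2.imwrite('pics/f_%s.png'%n,im[:,:,::-1])
  for d in mark_of(n,'blank_center'):print(d)
a=cv2.imread('pics/f_scene.png')[140:280,260:450];cv2.imwrite('pics/f_c.png',cv2.resize(a,None,fx=4,fy=4))
a=cv2.imread('pics/f_top.png')[140:230,220:340];cv2.imwrite('pics/f_t.png',cv2.resize(a,None,fx=6,fy=6))
"
```

```text
t: 17.55
eef_pos: [0.5692, -0.1315, 0.1601]
ee_rot: [0.473, 0.525, -0.474, 0.526]
contact_force: [0.5, 0.0, 0.3]
width: 0.0523
{'xy': [0.4127, 0.4542], 'confidence': 0.82}
{'xy': [0.3106, 0.5125], 'confidence': 0.63}
{'xy': [0.552, 0.5473], 'confidence': 0.6}
{'xy': [0.5563, 0.6538], 'confidence': 0.94}
{'xy': [0.668, 0.6367], 'confidence': 0.85}
{'xy': [0.4511, 0.4542], 'confidence': 0.71}
```

View pics/f_c.png

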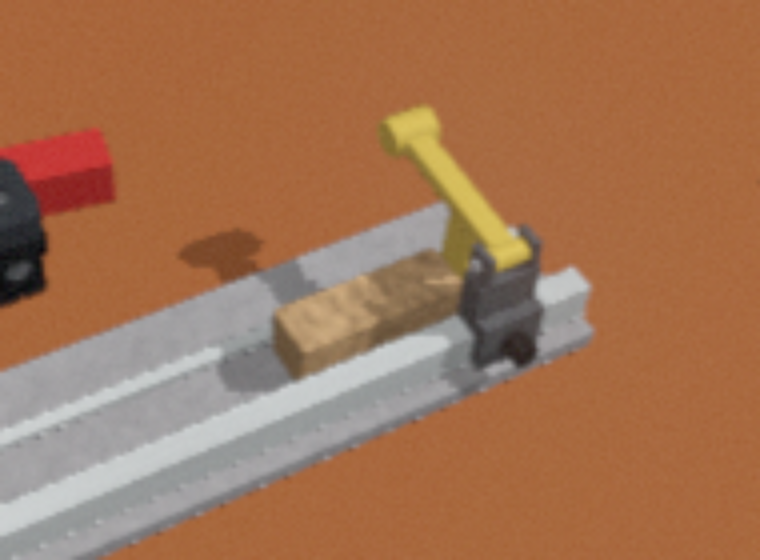

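View pics/f_t.png

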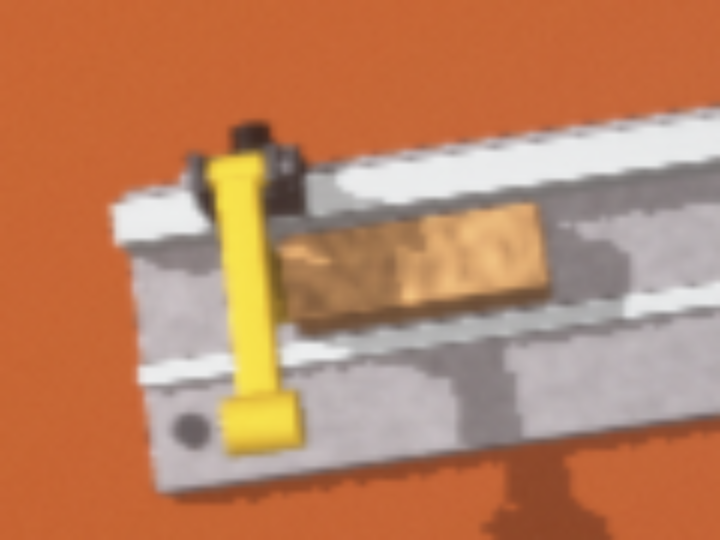

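```bash
python3 -c "
from h import *
p=onz('top',(220+417/6,140+262/6),.042);hg=np.array([.571,.1394]);d=p[:2]-hg;a=np.radians(6.4)
print(p,d@[np.cos(a),np.sin(a)],d@[-np.sin(a),np.cos(a)])
print(go((.486,.130,.16),-83.6))"
```

```text
[0.54258001 0.08249453 0.042     ] -0.034586067070164726 -0.05338288884803554
(array([ 0.0015, -0.1085, -0.5246]), array([ 5.007e-01, -2.000e-04,  2.000e-04]))
```

```bash
python3 -m crank '[[[0,-0.02,-0.1],[0.06,0,0],0.6],[[0,-0.04,-0.2],[0.12,0,0],0.6],[[0,-0.06,-0.3],[0.18,0,0],0.6],[[0,-0.08,-0.4],[0.24,0,0],0.6],[[0,-0.108,-0.524],[0.3,0,0],0.6],[[0,-0.108,-0.524],[0.36,0,0],0.6],[[0,-0.108,-0.524],[0.42,0,0],0.6],[[0,-0.108,-0.524],[0.48,0,0],0.6],[[0,-0.108,-0.524],[0.5,0,0],0.6],[[0,-0.108,-0.524],[0.5,0,0],0.6],[[0,-0.108,-0.524],[0.5,0,0],0.6]]'; python3 -c "
from h import *
print(go((.486,.130,.059),-83.6))"
```

```text
t: 19.12
eef_pos: [0.4865, 0.1289, 0.1606]
ee_rot: [0.706, 0.041, -0.706, 0.041]
contact_force: [0.6, 0.6, -0.0]
width: 0.0524
(array([ 0.2033, -0.0023,  0.0007]), array([ 0.0011, -0.0001,  0.    ]))
```

```bash
python3 -m crank '[[[0.1,-0.001,0],[0,0,0],0.6],[[0.17,-0.001,0],[0,0,0],0.6],[[0.203,-0.001,0],[0,0,0],0.6],[[0.203,-0.001,0],[0,0,0],0.6],[[0.203,-0.001,0],[0,0,0],0.6],[[0.203,-0.001,0],[0,0,0],0],[[0.203,-0.001,0],[0,0,0],0],[[0.203,-0.001,0],[0,0,0],0],[[0.203,-0.001,0],[0,0,0],0],[[0.203,-0.001,0],[0,0,0],0]]' 10; python3 -c "
from h import *
for n in('scene',): 
  im=camera(n);cv2.imwrite('pics/g_%s.png'%n,im[:,:,::-1])
a=cv2.imread('pics/g_scene.png')[120:260,280:470];cv2.imwrite('pics/g_c.png',cv2.resize(a,None,fx=4,fy=4))
s=get_state();print(s['eef_pos'])
a=np.radians(6.4);h=np.array([np.cos(a),np.sin(a),0]);M=R.from_quat(s['ee_rot']).as_matrix()
k0=np.array([-.085,0,0])
for q in (.05,.25,.45,.65,.85,1.05,1.2,1.35,1.45,1.52,1.57):
  d=h*.085*(np.cos(.05)-np.cos(q))+np.array([0,0,.085*(np.sin(q)-np.sin(.05))]);print(q,(M.T@d/.5).round(4))
"
```

```text
t: 20.38
eef_pos: [0.4867, 0.1297, 0.0593]
ee_rot: [0.706, 0.04, -0.706, 0.039]
contact_force: [-1.1, 5.2, 0.2]
width: 0.0237
[0.4866716  0.1296526  0.05921258]
0.05 [0. 0. 0.]
0.25 [-0.0336 -0.     -0.0051]
0.45 [-0.0654 -0.0001 -0.0167]
0.65 [-0.0944 -0.0001 -0.0345]
0.85 [-1.192e-01 -1.000e-04 -5.760e-02]
1.05 [-1.389e-01 -1.000e-04 -8.520e-02]
1.2 [-1.499e-01 -1.000e-04 -1.082e-01]
1.35 [-1.573e-01 -1.000e-04 -1.326e-01]
1.45 [-1.602e-01 -1.000e-04 -1.494e-01]
1.52 [-0.1612 -0.     -0.1612]
1.57 [-0.1615 -0.     -0.1697]
```

View pics/g_c.png

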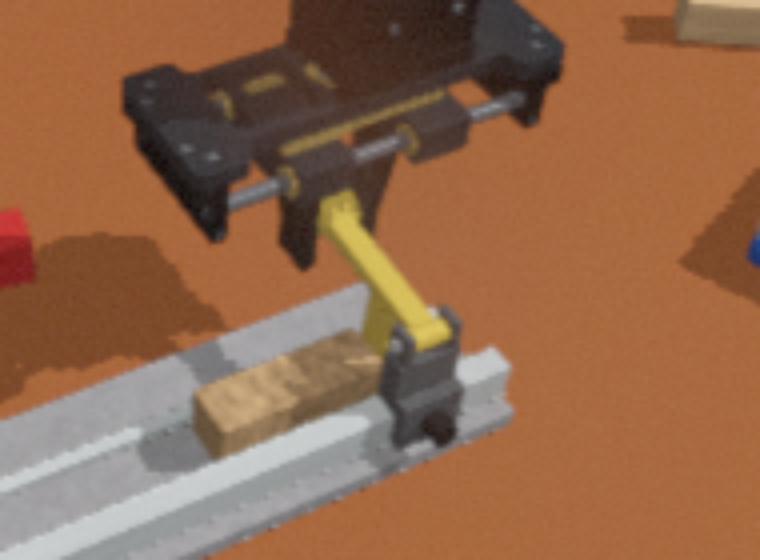

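```bash
python3 -m crank '[[[-0.017,0,-0.002],[0,0,0],0],[[-0.034,0,-0.005],[0,0,0],0],[[-0.05,0,-0.011],[0,0,0],0],[[-0.065,0,-0.017],[0,0,0],0],[[-0.08,0,-0.025],[0,0,0],0],[[-0.094,0,-0.034],[0,0,0],0],[[-0.107,0,-0.045],[0,0,0],0],[[-0.119,0,-0.058],[0,0,0],0],[[-0.129,0,-0.071],[0,0,0],0],[[-0.139,0,-0.085],[0,0,0],0],[[-0.145,0,-0.097],[0,0,0],0],[[-0.15,0,-0.108],[0,0,0],0],[[-0.154,0,-0.12],[0,0,0],0],[[-0.157,0,-0.133],[0,0,0],0],[[-0.16,0,-0.149],[0,0,0],0],[[-0.161,0,-0.16],[0,0,0],0],[[-0.161,0,-0.16],[0,0,0],0],[[-0.161,0,-0.16],[0,0,0],0]]' 10; python3 -c "
from h import *
for n in('scene',): 
  im=camera(n);cv2.imwrite('pics/g2_%s.png'%n,im[:,:,::-1])
a=cv2.imread('pics/g2_scene.png')[100:260,270:460];cv2.imwrite('pics/g2_c.png',cv2.resize(a,None,fx=4,fy=3.7))
"
```

```text
t: 22.68
eef_pos: [0.566, 0.1383, 0.1393]
ee_rot: [-0.706, -0.04, 0.706, -0.039]
contact_force: [-0.6, 5.3, -2.9]
width: 0.0236
```

View pics/g2_c.png

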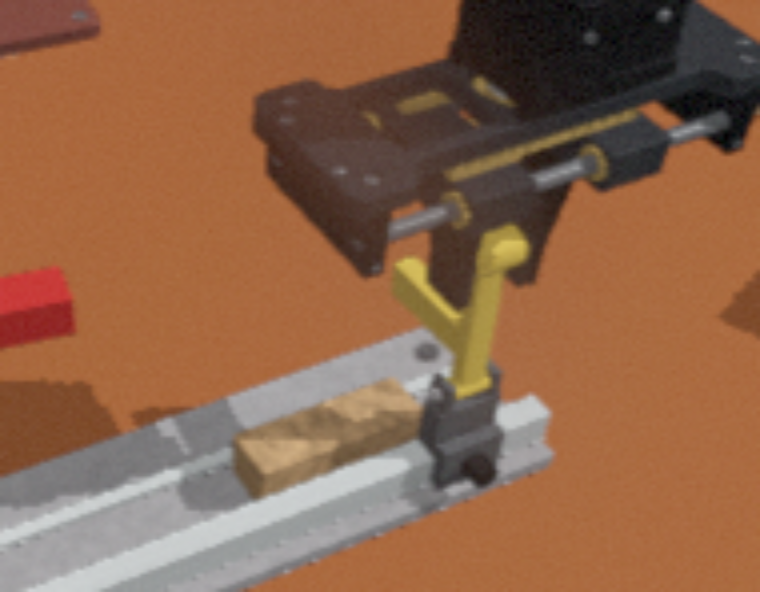

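```bash
python3 -m crank '[[[0,0,0],[0,0,0],0.7],[[0,0,0],[0,0,0],0.7],[[0,0,0],[0,0,0],0.7],[[0,0,0],[0,0,0],0.7],[[0,0,0],[0,0,0],0.7],[[-0.1,0,0],[0,0,0],0.7],[[-0.2,0,0],[0,0,0],0.7],[[-0.25,0.1,0],[0,0,0],0.7],[[-0.25,0.2,0.1],[0,0,0],0.7],[[-0.25,0.3,0.1],[0,0,0],0.7],[[-0.25,0.4,0.1],[0,0,0],0.7],[[-0.25,0.5,0.1],[0,0,0],0.7],[[-0.25,0.6,0.1],[0,0,0],0.7],[[-0.25,0.6,0.1],[0,0,0],0.7]]'; python3 -c "
from h import *
for n in('scene','top'): 
  im=camera(n);cv2.imwrite('pics/h_%s.png'%n,im[:,:,::-1])
a=cv2.imread('pics/h_top.png')[140:230,220:340];cv2.imwrite('pics/h_t.png',cv2.resize(a,None,fx=6,fy=6))
"
```

```text
t: 24.48
eef_pos: [0.5493, -0.1711, 0.2639]
ee_rot: [-0.706, -0.037, 0.707, -0.037]
contact_force: [-0.4, 1.5, 0.2]
width: 0.0611
```

View pics/h_scene.png

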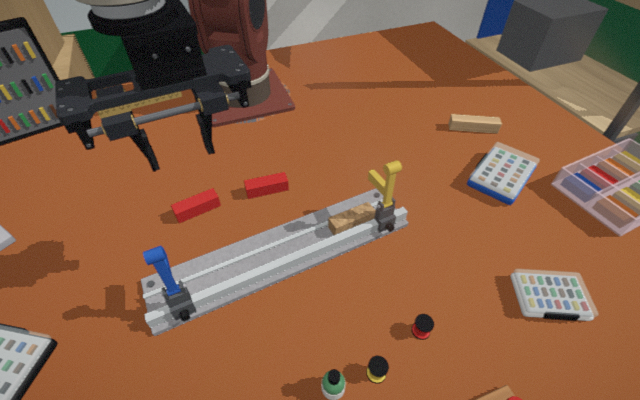

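View pics/h_t.png

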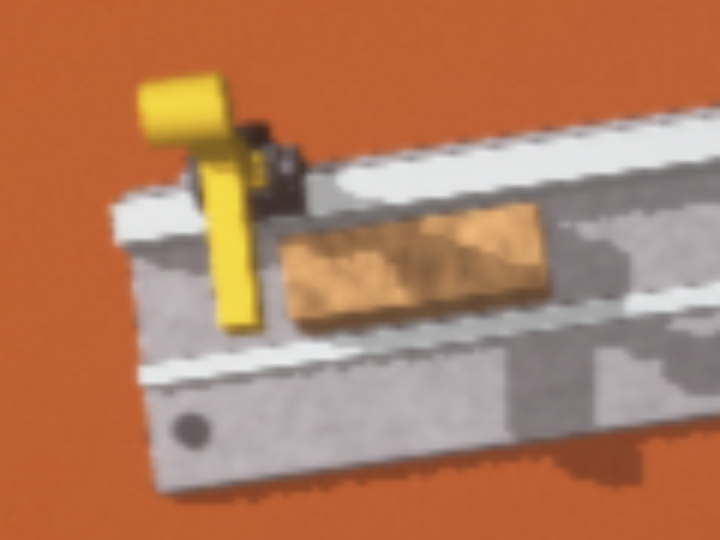

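```bash
python3 -c "
from h import *
print(tri((393,167),(220+183/6,140+108/6)))
print(close_job(),get_state()['t'])"
```

```text
(array([0.56575946, 0.13972875, 0.16095266]), np.float64(0.0014641020489869721))
the job is handed in; nothing more can be done
the job is handed in; nothing more can be done
```

I flipped the yellow leaf down to its stop, gauged the cork against it, and flipped the leaf back up. I handed the job in at about 24.6 s of the 58 s allowed; no verdict is reported.

- **Leaf down:** I gripped the knob by its ends and followed the arc until the downward force rose to 13.6 N. My pixel measurement put the knob about 3–5 mm above the hinge, so the leaf was at about 0.05 rad (limit 0.15).
- **Cork gauged:** I gripped the cork by its top edges and slid it along the fence. At the leaf it stopped moving and the force along the fence rose to 6 N. I then backed off about 2.5 mm to take the load off and released it.
- **Cork position:** Before the leaf went up, its centre measured about 53 mm along the fence from the hinge (limit 39–63). Across the channel it was at about −35 mm, toward the lip but within −43 to −12. The final top picture shows it unmoved and, by eye, within about 2° of the fence.
- **Yellow leaf up:** The knob measured about (0.566, 0.140, 0.161) m at the end, which is a leaf angle of about 1.5 rad (limit 1.2).
- **Blue leaf:** It was never touched and looks unchanged in the last picture; I did not measure its angle again.

**What disagreed:**
- The single-camera estimates of the hinge position differed by about 7 mm. The pose with the knob gripped settled it.
- The cork started about 10 mm off my computed midpoint between the stops.
- The knob slipped about 5 mm in the jaws at the bottom stop, which did no harm.

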